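Book in a batch of weld samples

TASK

Stand every pipe sample on the table (two or three of them) upright in its own bay of the tag reader, centred in the drawn circle, with its raised tag plate squarely facing the window there; once they all stand so, press the scan button on the reader fully down and let it go. Lay the T-coupons (three or four) flat, base down, each in its own compartment of the plywood tray, before or after that; the samples stay in their bays, and the other things on the table are to be left where they are.

Things in the scene. Friction and masses are not known exactly. Their poses are not given: they have to be found in the camera images.
- reader: Tag reader, fixed: base plate 5 mm thick, x -75 to +50 mm, 290 mm wide (y); along its +x edge a grey block, x +35 to +77 mm, 50 mm tall, three dark windows in its -x face at y -95, 0, +95 mm. Before each window a drawn circle (68 mm) on the plate, its bay, centre at x -20 mm and the same y. Origin: on the table, z up, +x from bays to windows. Place and yaw vary.
- scan (a joint): Travel of the scan button, 0 up to 0.006 m fully down; sprung, 4 N pushes it fully down, it comes back by itself.
- scan_top (a point): Middle of the top face of the round black scan button (28 mm diameter) on top of the reader's block, behind bay 2; it is pressed straight down.
- pipe1: Pipe sample 1: upright capped steel pipe stub, diameter 48 mm, 80 mm tall, about 0.3 kg, weighted foot, thin weld bead at 39 to 45 mm height, bare above. A raised tag plate, 20 mm wide, 6 to 34 mm high, stands out 7 mm on its own +x side. Origin: centre of the underside, z up. Absent in some runs (None).
- pipe1_tag (a point): Centre of the outer face of the tag plate of pipe sample 1: 31 mm from the pipe's axis along its +x, 20 mm up.
- pipe2: Pipe sample 2: upright capped steel pipe stub, diameter 54 mm, 80 mm tall, about 0.3 kg, weighted foot, thin weld bead at 39 to 45 mm height, bare above. A raised tag plate, 20 mm wide, 6 to 34 mm high, stands out 7 mm on its own +x side. Origin: centre of the underside, z up. Absent in some runs (None).
- pipe2_tag (a point): Centre of the outer face of the tag plate of pipe sample 2: 34 mm from the pipe's axis along its +x, 20 mm up.
- pipe3: Pipe sample 3: upright capped steel pipe stub, diameter 60 mm, 80 mm tall, about 0.3 kg, weighted foot, thin weld bead at 39 to 45 mm height, bare above. A raised tag plate, 20 mm wide, 6 to 34 mm high, stands out 7 mm on its own +x side. Origin: centre of the underside, z up. Absent in some runs (None).
- pipe3_tag (a point): Centre of the outer face of the tag plate of pipe sample 3: 37 mm from the pipe's axis along its +x, 20 mm up.
- coupon1: T-coupon 1: steel base strap 90 mm (x) by 36 mm (y) by 6 mm with an upright rib along its middle, 70 mm long (x), 8 mm thick (y), from 6 to 40 mm height; about 0.25 kg. The same either way round. Origin: centre of the underside of the base, z up out of the rib. The rib can be gripped from above. Absent in some runs (None).
- coupon2: T-coupon 2: steel base strap 90 mm (x) by 36 mm (y) by 6 mm with an upright rib along its middle, 70 mm long (x), 8 mm thick (y), from 6 to 40 mm height; about 0.25 kg. The same either way round. Origin: centre of the underside of the base, z up out of the rib. The rib can be gripped from above. Absent in some runs (None).
- coupon3: T-coupon 3: steel base strap 90 mm (x) by 36 mm (y) by 6 mm with an upright rib along its middle, 70 mm long (x), 8 mm thick (y), from 6 to 40 mm height; about 0.25 kg. The same either way round. Origin: centre of the underside of the base, z up out of the rib. The rib can be gripped from above. Absent in some runs (None).
- coupon4: T-coupon 4: steel base strap 90 mm (x) by 36 mm (y) by 6 mm with an upright rib along its middle, 70 mm long (x), 8 mm thick (y), from 6 to 40 mm height; about 0.25 kg. The same either way round. Origin: centre of the underside of the base, z up out of the rib. The rib can be gripped from above. Absent in some runs (None).
- tray: Plywood tray, fixed: 216 mm (x) by 108 mm (y), floor 4 mm thick, walls 4 mm thick, tops 12 mm above the table. Four compartments: in the middle two side by side along its x, and one across (along its y) at each end. Origin: centre of the underside, z up. Place and yaw vary.
- slot1 (a point): Centre of the floor of the lengthwise compartment on the tray's +y side (long side along the tray's x), 4 mm above the table; inside 104 mm by 48 mm. Axes as the tray's.
- slot2 (a point): Centre of the floor of the lengthwise compartment on the tray's -y side (long side along the tray's x), 4 mm above the table; inside 104 mm by 48 mm. Axes as the tray's.
- slot3 (a point): Centre of the floor of the crosswise compartment at the tray's +x end (long side along the tray's y), 4 mm above the table; inside 100 mm by 48 mm. Axes as the tray's.
- slot4 (a point): Centre of the floor of the crosswise compartment at the tray's -x end (long side along the tray's y), 4 mm above the table; inside 100 mm by 48 mm. Axes as the tray's.
- chisel: Loose bystander, to be left where it lies: slim screwdriver-like scraper, 170 mm, near the far edge.
- wirebrush: Loose bystander, to be left where it lies: wooden-handled brush, at the left front.
- spanner: Loose bystander, to be left where it lies: spanner, behind the reader.
- hexnut: Loose bystander, to be left where it lies: steel hexagon nut 32 mm across, 14 mm tall, in the middle of the table among the parts.
- pastejar: Loose bystander, to be left where it lies: grey jar, 60 mm diameter, 60 mm tall, beyond the tray.

How it is judged:
By the outcome, as a careful person would: the job done as asked, in the order asked, and still so for the second after the job is handed in, with the robot touching nothing.
Of pipe1, pipe2, pipe3 only 2 to 3 are there at a start; the rules pass over those that are not, and their reading is None.
Of coupon1, coupon2, coupon3, coupon4 only 3 to 4 are there at a start; the rules pass over those that are not, and their reading is None.
At some moment in a run one of pipe1, pipe2, pipe3, coupon1, coupon2, coupon3, coupon4 may be knocked a few centimetres aside while the robot is not near it.
It also fails if it takes over 210 s, if anything falls off the work surface, if the arm or the gripper's body presses on something with over 40 N, if the wrist force passes 120 N, or if a joint passes its speed limit or range.

ROBOT

A 7-joint arm with a two-finger parallel gripper is mounted at the origin on the work surface. World frame = base frame: x ahead of the robot, y to its left, z up, the work surface at z = 0. Lengths are in m, angles in rad, forces in N, time in s.
With the tool pointing down it reaches from about 0.35 to 0.9 m from the base axis. Payload 19.9 kg.
Tool frame: the origin (TCP) lies between the finger pads; the fingertips stand 19 mm ahead of it and the grasp point (between the pads) is the TCP; z points along the fingers, y is the direction in which the jaws open and shut (so a half turn about z gives the same grasp; the last joint's range is limited). The gripper opens to 94 mm and grips with 3 to 60 N. Pads are 16 mm wide; open, the fingers measure 119 mm over their backs; the gripper's body (75 mm by 177 mm) begins 78 mm behind the grasp point.
Start: joints at [-1.151, 0.417, -0.01, 1.614, 0.005, 1.111, -0.053], TCP at [0.278, 0.56, 0.224] pointing down, gripper open.
Joint ranges: [-2.81, 2.81], [-0.39, 2.02], [-1.27, 1.25], [0.06, 2.57], [-1.19, 4.33], [0.19, 2], [-2.82, 2.82]. Speed limits (rad/s): [1.89, 1.89, 2.39, 2.39, 3.01, 3.01, 3.01].

INTERFACE

Orientations are given as a 3x3 rotation matrix whose columns are the frame's x, y, z axes.
In Python, from rig import robot gives the robot as it stands. Calls block until the motion is done:
- robot.move_ptp(position, orientation): joint-space move of the TCP to a pose.
- robot.move_linear(position, velocity=0.15, frame=None, threshold=None): straight line of the TCP; frame=None keeps the orientation; velocity is the mean speed in m/s. With threshold (N) it stops when the force on the tool has changed by that much, and returns True; else False.
- robot.goto_joints(angles): joint-space move.
- robot.gripper_to(opening): finger opening in m; the grip force is fixed at half the most; returns when the fingers have stopped.
- robot.pause(seconds).
- robot.ik(position, orientation): joint angles nearest the present ones, or None.
- robot.get_state(): the state.
- robot.grab_frame(name): name is "scene" or "side" or "wrist"; returns the picture (384x512x3 uint8, red, green, blue); there is no depth.
- robot.camera_info(name): a dict with "fx", "fy", "cx", "cy" (pixels), "rvec" (rotation vector, rad) and "tvec" (3), from world to camera coordinates, as OpenCV has them. Camera axes: x right, y down, z forward; pixel columns grow to the right and rows downward; lengths in m; the calibration is good to about 2 mm. A picture is of the moment at which its call begins: read the wrist's pose just before it. camera_info takes no time and is no camera call; for the wrist camera it gives the pose at the moment of the call.
A pose or a line that the arm cannot do raises robot.PlanningError and nothing moves.
- robot.sign_off(): hands the job in, once; it reports no verdict.
The state is a dict: "time": time; "qpos": joint angles; "joint_vel": joint speeds; "effort": joint torques, N m; "ee_pos": TCP position; "tool_rot": TCP orientation; "force": force on the tool from outside, world axes, zero at the start; "moment": the same for the moment, N m; "opening": finger opening in m.
Only numpy, scipy, OpenCV 4.12 (cv2) and the standard library are available. Lean on these libraries where they do the work, as an engineer would, in place of code of your own. Each camera call takes 0.05 s, during which the arm holds its last target. There are 200 camera calls.

## Working session

There is one attempt and no reset: what is moved stays moved. The work goes in short steps, each a Python script; the robot and the scene stay as the last script left them, time stands still between calls to the robot, and variables do not carry over. Pictures are saved under pics/ and viewed, about 12 in all and at most 16, crops included, and the job is handed in when it is done.

```bash
ls; mkdir -p pics; python3 - <<'E'
from rig import robot
import cv2
for n in("scene","side","wrist"):
    i=robot.camera_info(n);print(n,i)
    f=robot.grab_frame(n);cv2.imwrite(f"pics/a_{n}.png",cv2.cvtColor(f,cv2.COLOR_RGB2BGR))
s=cv2.imread("pics/a_scene.png");cv2.imwrite("pics/a_scene2.png",cv2.resize(s,(800,600),interpolation=cv2.INTER_CUBIC))
s=cv2.imread("pics/a_side.png");cv2.imwrite("pics/a_side2.png",cv2.resize(s,(800,600),interpolation=cv2.INTER_CUBIC))
E
```

```text
pics
scene {'fx': 478.2788333655158, 'fy': 478.2788333655158, 'cx': 255.80999676323214, 'cy': 190.63139658084035, 'rvec': array([ 1.4750499 ,  2.02847428, -0.90556893]), 'tvec': array([ 0.11253198, -0.33925048,  2.03777702])}
side {'fx': 418.8199253934044, 'fy': 418.8199253934044, 'cx': 265.72025919345543, 'cy': 187.9155328889902, 'rvec': array([ 2.30543592, -0.36036609,  0.17030431]), 'tvec': array([-0.51641042,  0.20559234,  0.95419122])}
wrist {'fx': 322.2137744568905, 'fy': 322.2137744568905, 'cx': 260.033276437838, 'cy': 192.40605800299446, 'rvec': array([-2.49210568, -1.54162333, -0.18536083]), 'tvec': array([-0.62398548, -0.02419691,  0.38976948])}
```

View pics/a_scene2.png

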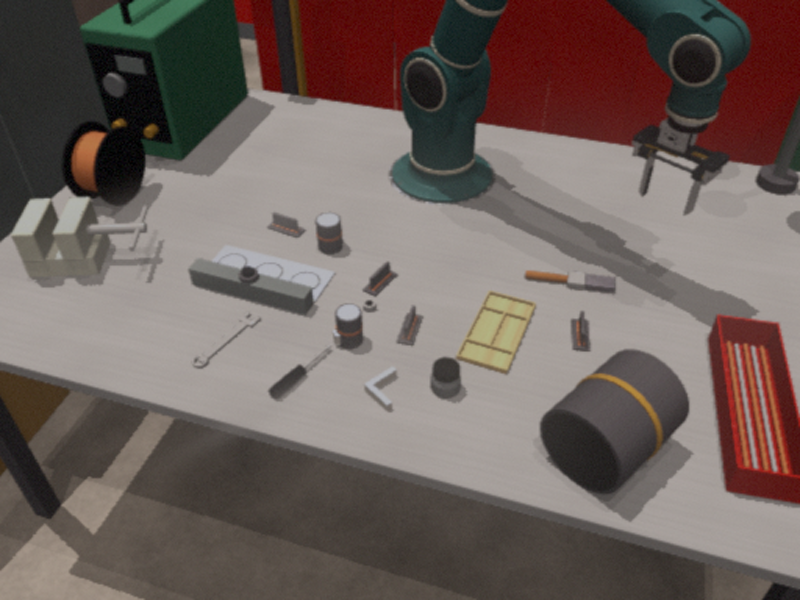

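View pics/a_side2.png

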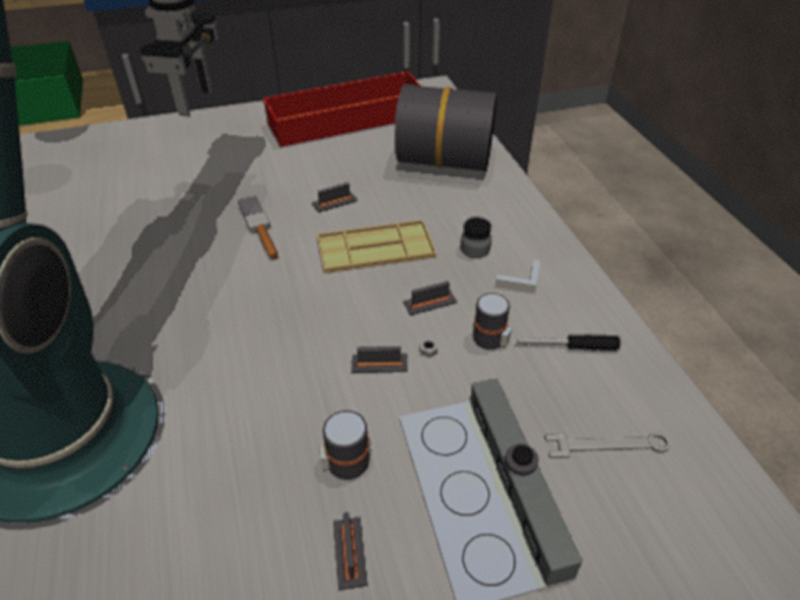

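The scene and side views show two pipes (side px ≈ (346,440) and (491,320) of the 800-wide picture), four coupons, all upright ((335,197), (430,297), (380,358), (350,550)), the tray at (375,245) and the reader at (480,490). I'll get rough positions by casting rays, then refine with the wrist camera.

```bash
cat > h.py <<'E'
import numpy as np, cv2
from rig import robot
def cam(n):
    i=robot.camera_info(n);R=cv2.Rodrigues(np.array(i["rvec"]))[0]
    return dict(K=np.array([[i["fx"],0,i["cx"]],[0,i["fy"],i["cy"]],[0,0,1]]),R=R,t=np.array(i["tvec"]))
def ray(c,uv,z=0.):
    uv=np.atleast_2d(uv).astype(float)
    d=np.c_[uv,np.ones(len(uv))]@np.linalg.inv(c["K"]).T@c["R"]
    o=-c["R"].T@c["t"]
    return o+d*((z-o[2])/d[:,2])[:,None]
def proj(c,p):
    q=np.atleast_2d(p)@c["R"].T+c["t"];q=q@c["K"].T;return q[:,:2]/q[:,2:]
def rot(yaw): # tool down; tool y axis (jaw direction) at world angle yaw
    y=np.array([np.cos(yaw),np.sin(yaw),0]);z=np.array([0,0,-1.]);return np.c_[np.cross(y,z),y,z]
def snap(n,name):
    c=cam(n);f=robot.grab_frame(n);b=cv2.cvtColor(f,cv2.COLOR_RGB2BGR)
    cv2.imwrite(f"pics/{name}.png",b);np.savez(f"pics/{name}.npz",**c);return c,b
def load(name):
    return dict(np.load(f"pics/{name}.npz")),cv2.imread(f"pics/{name}.png")
E
python3 - <<'E'
from h import *
c=cam("side");s=1.5625
P={"reader c1":(444,436,.005),"c2":(465,493,.005),"c3":(489,559,.005),"button":(521,455,.058),"pipeA top":(346,428,.08),"pipeB top":(492,304,.08),
"tray c":(375,245,.01),"k1":(335,199,.006),"k2":(430,302,.006),"k3":(380,364,.006),"k4":(350,550,.006),"nut":(429,348,.007),"jar":(476,228,.06)}
for k,(u,v,z) in P.items(): print(k,ray(c,[u/s,v/s],z)[0].round(3))
s=robot.get_state();print(s["ee_pos"],s["tool_rot"].round(3) if hasattr(s["tool_rot"],'round') else s["tool_rot"])
w=cam("wrist");print("cam pos",-w["R"].T@w["t"],w["R"][2])
E
```

```text
reader c1 [ 0.53  -0.174  0.005]
c2 [ 0.526 -0.269  0.005]
c3 [ 0.522 -0.364  0.005]
button [ 0.604 -0.267  0.058]
pipeA top [ 0.39 -0.17  0.08]
pipeB top [ 0.668 -0.01   0.08 ]
tray c [0.551 0.274 0.01 ]
k1 [0.512 0.452 0.006]
k2 [0.602 0.096 0.006]
k3 [ 0.479 -0.015  0.006]
k4 [ 0.359 -0.3    0.006]
nut [ 0.565 -0.007  0.007]
jar [0.729 0.206 0.06 ]
[0.27836678 0.55930131 0.22398741] [[-0.895  0.446 -0.   ]
 [ 0.446  0.895 -0.001]
 [-0.    -0.001 -1.   ]]
cam pos [0.21664573 0.58972581 0.38372567] [ 0.21315259 -0.10732776 -0.97110593]
```

```bash
python3 - <<'E'
from h import *
for n,(x,y) in {"w1":(.51,.34),"w2":(.53,.04),"w3":(.45,-.25)}.items():
    robot.move_ptp([x,y,.25],rot(np.pi/2)); robot.pause(.2); snap("wrist",n)
s=robot.get_state();print(s["time"],np.round(s["qpos"],2))
ims=[cv2.imread(f"pics/w{i}.png") for i in (1,2,3)]
cv2.imwrite("pics/w23.png",np.vstack(ims[1:])[:, :])
E
```

```text
4.4167 [ 0.12  0.2   0.37  1.87 -0.08  1.09  2.1 ]
```

View pics/w1.png

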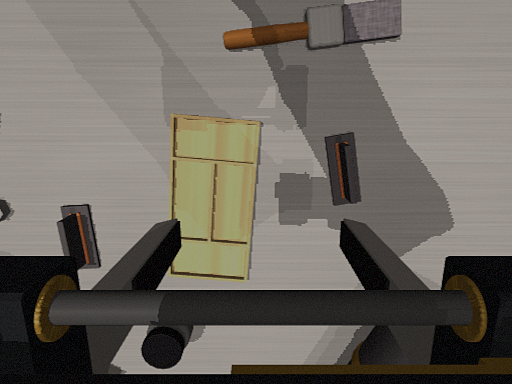

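View pics/w2.png

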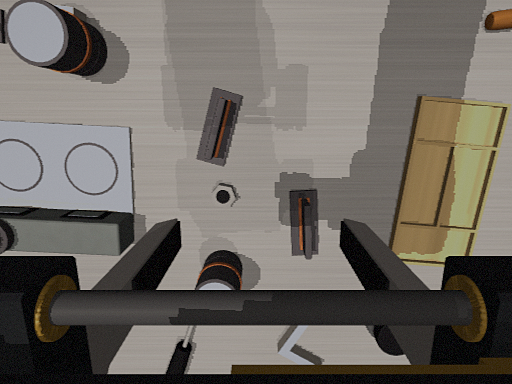

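View pics/w3.png

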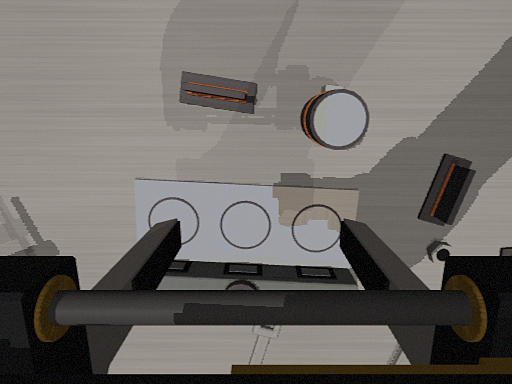

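The wrist views show: w1: tray (215,195), coupons (342,168) and (80,237). w2: coupons (220,127) and (303,222), nut (225,195), pipe B (220,270). w3: reader circles (173,221), (246,224), (317,228), pipe A (338,118), coupon (218,92). In these views up is −x and right is +y. Next I rectify each object and measure it by contour.

```bash
cat >> h.py <<'E'
def warp(c,b,x,y,z,half=.07,mm=.5):
    """orthographic view of plane z: col->+y, row->+x"""
    n=int(2*half*1000/mm);w=np.array([[x-half,y-half,z],[x-half,y+half,z],[x+half,y+half,z],[x+half,y-half,z]])
    H=cv2.getPerspectiveTransform(proj(c,w).astype(np.float32),np.float32([[0,0],[n,0],[n,n],[0,n]]))
    return cv2.warpPerspective(b,H,(n,n),flags=cv2.INTER_LINEAR)
def dark(img,thr,near=None,lo=0):
    v=cv2.GaussianBlur(img.max(2),(5,5),0);m=((v<thr)&(v>=lo)).astype(np.uint8)
    m=cv2.morphologyEx(m,cv2.MORPH_CLOSE,np.ones((9,9)));m=cv2.morphologyEx(m,cv2.MORPH_OPEN,np.ones((7,7)))
    cs=cv2.findContours(m,cv2.RETR_EXTERNAL,cv2.CHAIN_APPROX_NONE)[0]
    n=img.shape[0]/2;return max(cs,key=lambda k:cv2.contourArea(k)-20*np.hypot(*(k.mean((0,1))-n)))
def coupon(c,b,x,y,thr=85,half=.07,mm=.5):
    im=warp(c,b,x,y,.006,half,mm);k=dark(im,thr);(u,v),(w,h),a=cv2.minAreaRect(k)
    box=cv2.boxPoints(((u,v),(w,h),a));cv2.polylines(im,[np.int32(box)],True,(0,255,0),1)
    e=[box[1]-box[0],box[2]-box[1]];e=max(e,key=np.linalg.norm);yaw=np.arctan2(e[0],e[1]) # world x=row,y=col
    yaw=(yaw+np.pi/2)%np.pi-np.pi/2
    return np.array([x-half+v*mm/1000,y-half+u*mm/1000,yaw]),sorted([w*mm,h*mm]),im
E
python3 - <<'E'
from h import *
tiles=[]
for n,x,y in [("w1",.512,.452),("w1",.602,.096),("w2",.602,.096),("w2",.479,-.015),("w3",.479,-.015),("w3",.359,-.3)]:
    c,b=load(n);p,s,im=coupon(c,b,x,y);print(n,p.round(4),np.round(s,1));tiles.append(im[10:-10,10:-10])
c,b=load("w1");im=warp(c,b,.551,.274,.012,.13);tiles2=[im]
c,b=load("w3");tiles2.append(warp(c,b,.54,-.269,.005,.16,.615))
M=np.vstack([np.hstack(tiles[:3]),np.hstack(tiles[3:])]);print(M.shape)
cv2.imwrite("pics/m1.png",M[:600,:800]);cv2.imwrite("pics/trw.png",tiles2[0]);cv2.imwrite("pics/rdw.png",tiles2[1])
# reader circles
c,b=load("w3");g=cv2.cvtColor(b,cv2.COLOR_BGR2GRAY)
t=cv2.adaptiveThreshold(g,255,cv2.ADAPTIVE_THRESH_MEAN_C,cv2.THRESH_BINARY_INV,15,12)
for k in cv2.findContours(t,cv2.RETR_LIST,cv2.CHAIN_APPROX_NONE)[0]:
    if len(k)<80: continue
    (u,v),(w,h),a=cv2.fitEllipse(k)
    if 35<w<60 and 35<h<60 and 150<v<260: print("ell",u,v,w,h,len(k),ray(c,[u,v],.005)[0].round(4))
E
```

```text
w1 [0.5099 0.4455 0.1762] [38.1 92.8]
w1 [0.6133 0.0742 0.    ] [ 96.5 116.5]
w2 [0.6035 0.0986 0.0666] [37.3 97.1]
w2 [ 0.4773 -0.0092 -0.2749] [37.1 87.4]
w3 [ 0.4789 -0.0087 -0.2734] [49.9 91. ]
w3 [ 0.3586 -0.2992  1.4425] [36.1 91. ]
(520, 780, 3)
ell 316.7314758300781 228.11215209960938 44.14640426635742 48.0645637512207 130 [ 0.5299 -0.174   0.005 ]
ell 245.0467529296875 224.6444854736328 44.925498962402344 47.43214797973633 130 [ 0.525  -0.2693  0.005 ]
ell 245.04380798339844 224.48313903808594 47.597721099853516 50.35340118408203 138 [ 0.5248 -0.2693  0.005 ]
ell 174.35015869140625 218.71815490722656 39.07396697998047 48.91842269897461 149 [ 0.5168 -0.3625  0.005 ]
```

View pics/m1.png

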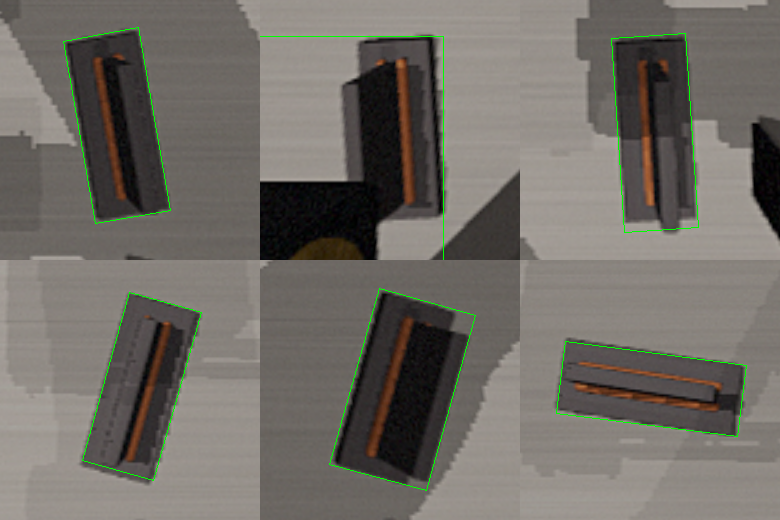

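View pics/trw.png

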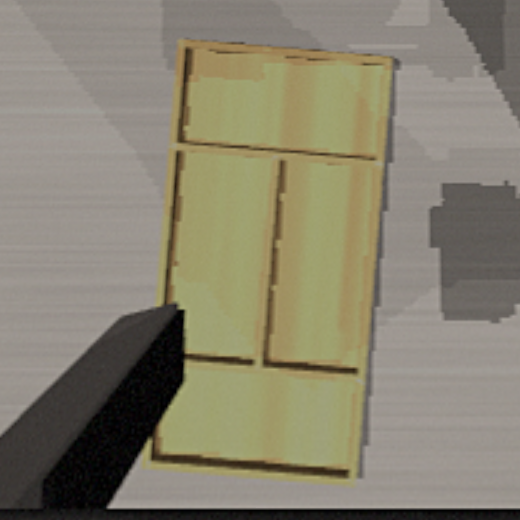

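```bash
python3 - <<'E'
from h import *
for n in("w1","w2"):
    c,b=load(n);im=warp(c,b,.551,.274,.012,.15);h=cv2.cvtColor(im,cv2.COLOR_BGR2HSV)
    m=cv2.inRange(h,(15,70,70),(40,255,255));m=cv2.morphologyEx(m,cv2.MORPH_CLOSE,np.ones((9,9)));m=cv2.morphologyEx(m,cv2.MORPH_OPEN,np.ones((9,9)))
    k=max(cv2.findContours(m,0,1)[0],key=cv2.contourArea);(u,v),(w,hh),a=cv2.minAreaRect(k)
    print(n,"tray",.401+v*.0005,.124+u*.0005,w*.5,hh*.5,a, np.deg2rad(a if a<45 else a-90))
c,b=load("w3");im=warp(c,b,.53,-.269,.005,.17)
m=(im.min(2)>115).astype(np.uint8);hs=cv2.cvtColor(im,cv2.COLOR_BGR2HSV)
print("plate sat",hs[int((.49-.36)/.0005),340],"table",hs[40,600])
cv2.imwrite("pics/rd2.png",im[:600,:])
def look(n,x,y,a,z=.28):
    R=rot(a+np.pi/2) # tool x = y cross z: for yaw g, x=( -sin g?..)
    R=np.c_[[np.cos(a),np.sin(a),0],np.cross([0,0,-1],[np.cos(a),np.sin(a),0]),[0,0,-1]]
    robot.move_ptp([x,y,z],R);robot.pause(.2);return snap("wrist",n)
look("pa",.39,-.17,np.pi); print(np.round(robot.get_state()["qpos"],2))
look("pb",.668,-.01,-.7); print(np.round(robot.get_state()["qpos"],2), robot.get_state()["time"])
cv2.imwrite("pics/pab.png",np.hstack([load("pa")[1][:,56:456],load("pb")[1][:,56:456]]))
E
```

```text
w1 tray 0.5517942657470704 0.27744332885742184 108.43931579589844 215.98141479492188 4.894999027252197 0.08543384990747048
w2 tray 0.5523290405273438 0.27612287902832033 108.85520935058594 215.8133087158203 4.996760368347168 0.08720992036082273
plate sat [111  15 168] table [114  15 166]
[ 0.01 -0.01  0.33  2.02  0.01  1.14  1.91]
[-0.69  0.68  1.08  1.45 -0.6   1.37 -1.85] 8.6917
```

View pics/pab.png

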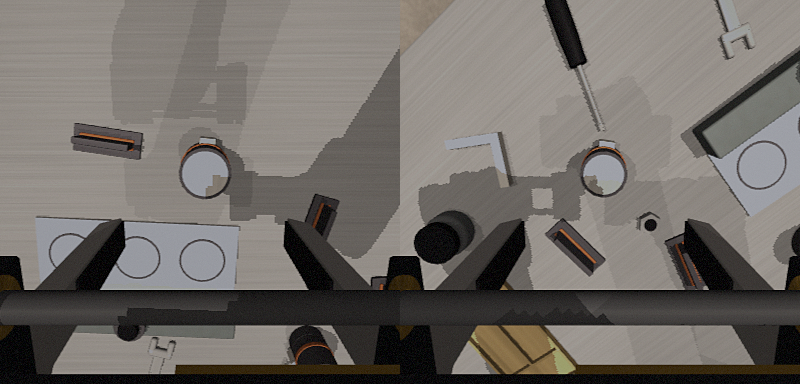

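View pics/rd2.png

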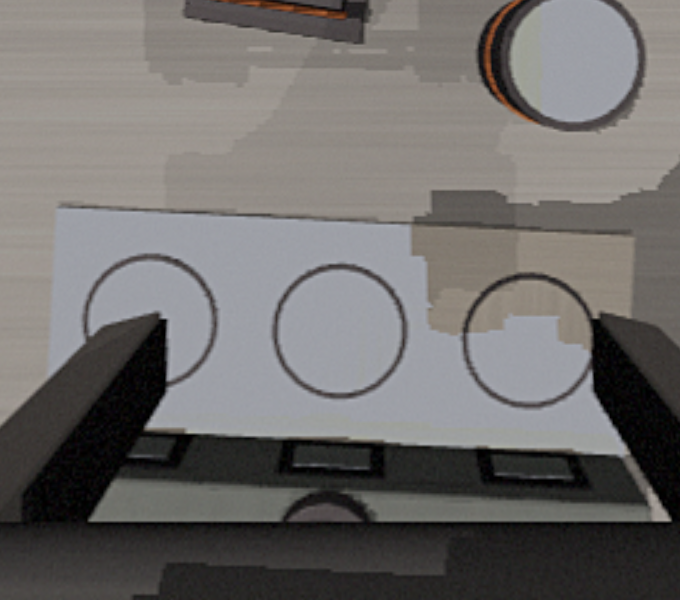

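Both pipes show with their caps, and each tag plate sits toward the top of the picture: pipe A cap at (205,173) with its tag at (207,141), pipe B cap at (604,172) with its tag at (602,143). The reader rectifies cleanly, circles 95 mm apart. Next I fit the caps and tags.

```bash
python3 - <<'E'
from h import *
out=[]
for n,x,y in [("pa",.39,-.17),("pb",.668,-.01)]:
    c,b=load(n);row=[]
    for z in(.08,.034):
        im=warp(c,b,x,y,z,.05,.25);row.append(im)
    g=cv2.GaussianBlur(cv2.cvtColor(row[0],cv2.COLOR_BGR2GRAY),(5,5),0)
    cs=cv2.HoughCircles(g,cv2.HOUGH_GRADIENT,1,20,param1=60,param2=15,minRadius=85,maxRadius=130)
    for u,v,r in cs[0][:3]: print(n,"cap",round(x-.05+v*.00025,4),round(y-.05+u*.00025,4),"D",r*.5)
    u,v,r=cs[0][0];cv2.circle(row[0],(int(u),int(v)),int(r),(0,0,255),1)
    for im in row:
        for k in range(0,400,100): im[k,:6]=255
    out.append(np.hstack(row))
cv2.imwrite("pics/caps.png",cv2.resize(np.vstack(out),(600,600)))
E
```

```text
pa cap 0.3879 -0.1701 D 51.75
pa cap 0.3829 -0.1704 D 56.45
pa cap 0.3851 -0.1754 D 63.55
pb cap 0.6694 -0.0101 D 46.35
pb cap 0.6754 -0.0099 D 58.1
pb cap 0.6714 -0.0151 D 55.7
```

View pics/caps.png

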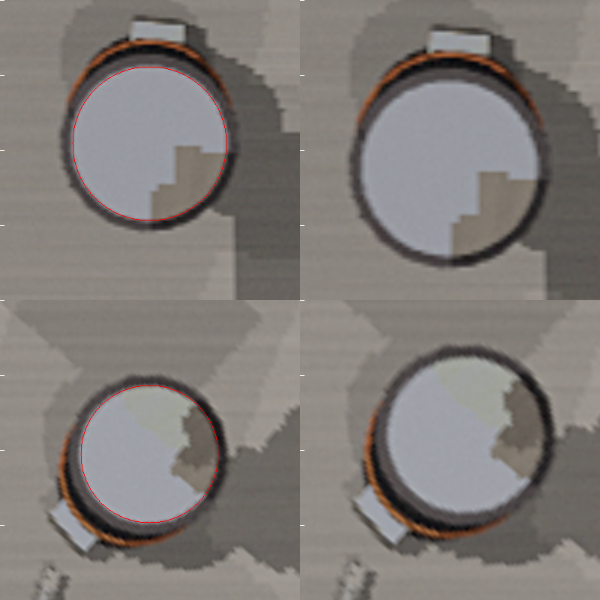

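```bash
cat >> h.py <<'E'
def rx(a): # tool x axis at world angle a
    x=np.array([np.cos(a),np.sin(a),0]);z=np.array([0,0,-1.]);return np.c_[x,np.cross(z,x),z]
def ang(p,a,z,zs):
    for k in (0,1):
        if all(robot.ik([*p,q],rx(a+k*np.pi)) is not None for q in (z,zs)): return k
    return None
def pickplace(p,a,z,q,b,zq,zs=.2,thr=8,op=.094,rel=.094,vp=.1):
    """grasp at p with tool x angle a (or +pi), put at q with tool x angle b"""
    ok=None
    for k in(0,np.pi):
        if all(robot.ik([*u,w],rx(e+k)) is not None for u,w,e in((p,z,a),(p,zs,a),(q,zq,b),(q,zs,b))): ok=k;break
    print("k",ok)
    if ok is None: return False
    a+=ok;b+=ok
    robot.gripper_to(op);robot.move_ptp([*p,zs],rx(a));robot.move_linear([*p,z+.04],.25)
    if robot.move_linear([*p,z],.1,threshold=15): print("contact going down",robot.get_state()["ee_pos"])
    robot.gripper_to(0);s=robot.get_state();print("grip",round(s["opening"],4),np.round(s["ee_pos"],4))
    robot.move_linear([*p,zs],.2);robot.move_ptp([*q,zs],rx(b));print("held",round(robot.get_state()["opening"],4))
    robot.move_linear([*q,zq+.02],.2);t=robot.move_linear([*q,zq-.003],.04,threshold=thr)
    s=robot.get_state();print("down",t,np.round(s["ee_pos"],4),np.round(s["force"],1))
    robot.gripper_to(rel);robot.move_linear([*q,zs],.2);print("t",robot.get_state()["time"]);return True
E
python3 - <<'E'
from h import *
Y=-.05
pickplace((.3879,-.1701),3.04,.066,(.5298,-.1742),Y,.071)
pickplace((.6694,-.0101),-.855,.066,(.5202,-.3642),Y,.071)
snap("wrist","r1x")
# look at reader: camera on +x side (tool x=+x)
try:
    robot.move_ptp([.50,-.269,.28],rx(0.));robot.pause(.2);snap("wrist","r1")
except Exception as e: print(e)
snap("side","s1")
a=load("r1")[1];b=load("s1")[1];b=cv2.resize(b[200:384,180:400],None,fx=1.8,fy=1.8);o=np.zeros((384,512+b.shape[1],3),np.uint8);o[:,:512]=a;o[:b.shape[0],512:]=b[:384];cv2.imwrite("pics/c1.png",cv2.resize(o,(800,int(384*800/o.shape[1]))));print(robot.get_state()["time"])
E
```

```text
k 0
grip 0.0592 [ 0.388  -0.1701  0.0661]
held 0.0599
down True [ 0.5298 -0.1744  0.0702] [2.  0.2 0.3]
t 19.925
k 0
grip 0.0534 [ 0.6694 -0.0101  0.0661]
held 0.0535
down True [ 0.5202 -0.3643  0.0702] [ 1.  -0.9  1.3]
t 28.0083
28.925
```

View pics/c1.png

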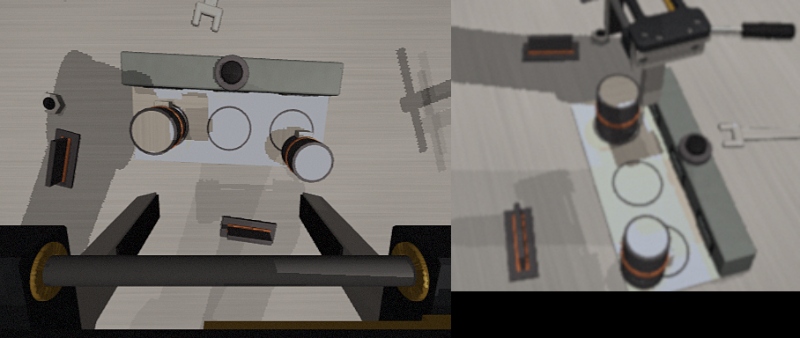

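Pipe A stands in its bay. Pipe B now stands outside circle 3, about 3 cm toward −x, probably the announced knock. I measure both.

```bash
cat >> h.py <<'E'
def cap(c,b,x,y,base,D,half=.05):
    row=[];im=warp(c,b,x,y,.08+base,half,.25);row.append(im)
    g=cv2.GaussianBlur(cv2.cvtColor(im,cv2.COLOR_BGR2GRAY),(5,5),0)
    r0=(D/2-4)/.25
    cs=cv2.HoughCircles(g,cv2.HOUGH_GRADIENT,1,20,param1=60,param2=12,minRadius=int(r0-4),maxRadius=int(r0+8))
    res=None
    if cs is not None:
        u,v,r=cs[0][0];cv2.circle(im,(int(u),int(v)),int(r),(0,0,255),1);res=(round(x-half+v*.00025,4),round(y-half+u*.00025,4),r*.5)
    row.append(warp(c,b,x,y,.034+base,half,.25));return res,np.hstack(row)
E
python3 - <<'E'
from h import *
c,b=load("r1");o=[]
for uv,D in (((180,150),60),((355,184),54)):
    p=ray(c,uv,.085)[0];base=.005
    r,im=cap(c,b,p[0],p[1],base,D);print(p.round(4),r);o.append(im)
cv2.imwrite("pics/c2.png",cv2.resize(np.vstack(o),(600,600)))
E
```

```text
[ 0.5292 -0.1822  0.085 ] (np.float64(0.5298), np.float64(-0.1748), np.float32(52.2))
[ 0.4907 -0.3763  0.085 ] (np.float64(0.4901), np.float64(-0.3764), np.float32(46.4))
```

View pics/c2.png

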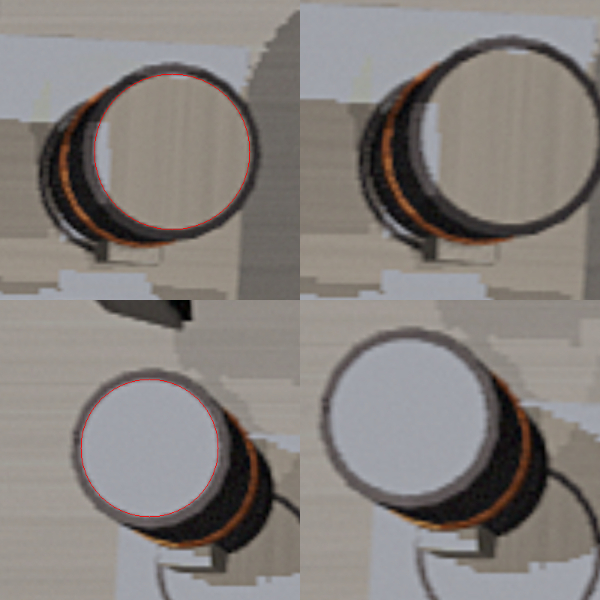

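A sits dead centre, within 1 mm of (0.5298, −0.1742). B stands at (0.490, −0.376) with its tag at about −0.03 rad. I put it back and press no button until I have looked again.

```bash
python3 - <<'E'
from h import *
pickplace((.4901,-.3764),-.03,.071,(.5202,-.3642),-.05,.071,zs=.16)
robot.move_ptp([.56,-.269,.28],rx(0.));robot.pause(.2);c,b=snap("wrist","r2")
o=[]
for p,D in (((.5298,-.1748),60),((.5202,-.3642),54)):
    r,im=cap(c,b,*p,.005,D);print(r);o.append(im[:,400:])
u=ray(c,proj(c,[.601,-.273,.058]),.058)
bt=warp(c,b,.601,-.273,.058,.05,.25);o.append(bt)
M=np.hstack(o);cv2.imwrite("pics/c3.png",cv2.resize(M,(800,267)));print(M.shape,robot.get_state()["time"])
E
```

```text
k 0
grip 0.0534 [ 0.4901 -0.3764  0.0711]
held 0.0537
down True [ 0.5202 -0.3641  0.0702] [ 1.8 -0.8  0.5]
t 34.675
(np.float32(0.5294), np.float32(-0.1749), np.float32(52.55))
(np.float32(0.5201), np.float32(-0.3646), np.float32(46.05))
(400, 1200, 3) 35.6
```

View pics/c3.png

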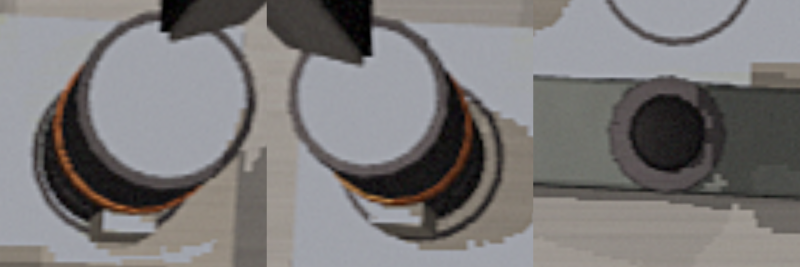

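```bash
python3 - <<'E'
from h import *
c,b=load("r2");o=[]
Y=-.05;d=np.array([np.cos(Y),np.sin(Y)])
for p,r in (((.5298,-.1745),33.5),((.5202,-.3644),30.5)):
    q=np.array(p)+d*r/1000;im=warp(c,b,*q,.039,.02,.1);im[::50,200]=(0,0,255);im[200,::50]=(0,0,255);o.append(im)
    w=[]
cv2.imwrite("pics/c4.png",cv2.resize(np.hstack(o),(800,400)))
E
```

```text
(no output)
```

View pics/c4.png

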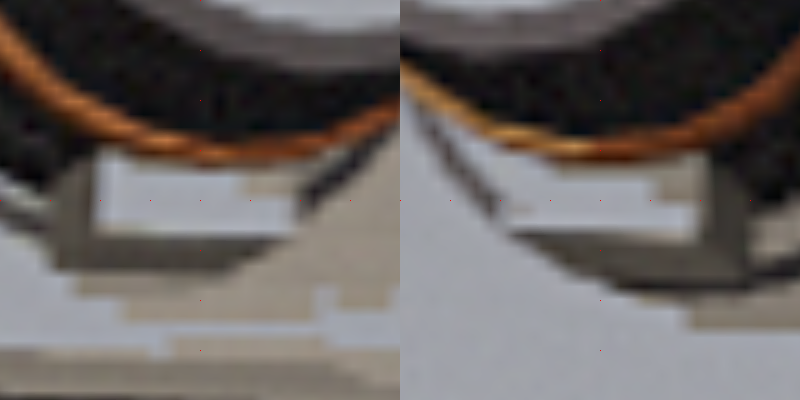

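Both tags sit square: edges and centre offsets put them within about 2° of the reader yaw, and the caps are within 1 mm of centre. The button is at (0.601, −0.273), so I press it.

```bash
python3 - <<'E'
from h import *
robot.gripper_to(0);robot.move_ptp([.601,-.273,.12],rx(0.));robot.pause(.3)
t=robot.move_linear([.601,-.273,.085],.03,threshold=2.5);s=robot.get_state();print("touch",t,np.round(s["ee_pos"],4),np.round(s["force"],1))
z=s["ee_pos"][2]
t=robot.move_linear([.601,-.273,z-.025],.015,threshold=12);s=robot.get_state();print("press",t,np.round(s["ee_pos"],4),np.round(s["force"],1))
robot.pause(.3);s=robot.get_state();print(np.round(s["ee_pos"],4),np.round(s["force"],1))
robot.move_linear([.601,-.273,.2],.1);print(robot.get_state()["time"])
E
```

```text
touch True [ 0.6008 -0.2729  0.0869] [ 0.9 -1.1  3. ]
press True [ 0.6009 -0.2729  0.0852] [-2.5  0.   9.4]
[ 0.6009 -0.273   0.0852] [-3.7  0.9 10.3]
41.1167
```

```bash
python3 - <<'E'
from h import *
snap("side","s2");robot.move_ptp([.56,-.269,.28],rx(0.));robot.pause(.2);snap("wrist","r3");snap("side","s3")
def disc(n,guess,half,thr):
    c,b=load(n);u,v=map(int,guess);g=b[v-half:v+half,u-half:u+half].max(2)
    for t in thr:
        m=(g<t).astype(np.uint8);cs=cv2.findContours(m,0,1)[0]
        if cs:
            k=min((k for k in cs if cv2.contourArea(k)>15),key=lambda k:np.hypot(*(k.mean((0,1))-half)),default=None)
            if k is not None: e=cv2.minAreaRect(k);print(n,t,np.add(e[0],[u-half,v-half]).round(1),np.round(e[1],1))
    return c
T=(35,45,60,75)
for n in("r2","r3"):
    c,_=load(n);disc(n,proj(c,[.601,-.273,.065])[0],22,T)
disc("s3",(521/1.5625,455/1.5625),14,T)
for z in(.05,.06,.065,.07,.075):print(z,proj(load("r3")[0],[.601,-.273,z]).round(1),proj(load("s3")[0],[.601,-.273,z]).round(1))
E
```

```text
r2 35 [262.3 136.6] [23.1 23.7]
r2 45 [261.8 136.7] [24.6 24.6]
r2 60 [257. 138.] [28. 34.]
r2 75 [261.5 134. ] [36. 43.]
r3 35 [263.5 137.5] [23. 23.]
r3 45 [263.3 137.2] [24.2 24.4]
r3 60 [262.5 137. ] [24. 25.]
r3 75 [262.6 137.2] [25.9 24.7]
s3 35 [334.1 291.3] [12.1 11.2]
s3 45 [334. 291.] [12. 12.]
s3 60 [334.  290.5] [13. 14.]
s3 75 [331.  290.5] [27. 24.]
0.05 [[263.5 136.8]] [[333.1 296. ]]
0.06 [[263.6 137.4]] [[333.6 293.3]]
0.065 [[263.6 137.7]] [[333.9 292. ]]
0.07 [[263.7 138.1]] [[334.2 290.6]]
0.075 [[263.7 138.4]] [[334.5 289.3]]
```

```bash
python3 - <<'E'
from h import *
robot.move_ptp([.601,-.273,.097],rx(0.));robot.pause(.5)
for z in np.arange(.096,.0829,-.001):
    robot.move_linear([.601,-.273,z],.02,threshold=18);robot.pause(.25);s=robot.get_state();print(round(s["ee_pos"][2]-.019,4),round(float(s["force"][2]),1))
    if s["force"][2]>14:break
robot.move_linear([.601,-.273,.2],.15);print(robot.get_state()["time"])
E
```

```text
0.077 -0.0
0.076 -0.4
0.075 -0.5
0.074 -0.2
0.073 -0.5
0.0721 0.5
0.071 1.8
0.07 2.0
0.069 2.3
0.068 3.5
0.067 3.1
0.0663 7.8
0.066 19.3
50.6167
```

The force curve shows the full stroke: contact at a tip height of about 0.072 m, hard stop at 0.066 m. Now the coupons, each re-measured right before its grasp.

```bash
cat > k.py <<'E'
from h import *
T=np.array([.552,.2768]);A=-.086;R=np.array([[np.cos(A),-np.sin(A)],[np.sin(A),np.cos(A)]])
SL={1:((0,.026),A),2:((0,-.026),A),3:((.08,0),A+np.pi/2),4:((-.08,0),A+np.pi/2)}
def run(name,x,y,slot):
    robot.gripper_to(.06)
    robot.move_ptp([x+.05,y,.24],rot(np.pi/2));robot.pause(.2);c,b=snap("wrist",name)
    best=None
    for t in(60,70,80,90):
        try:p,s,im=coupon(c,b,x,y,t,.065)
        except ValueError:continue
        e=abs(s[0]-36)+abs(s[1]-90);print(t,p.round(4),np.round(s,1))
        if best is None or e<best[0]:best=(e,p,im)
    cv2.imwrite(f"pics/{name}_m.png",best[2])
    if best[0]>8: print("BAD FIT");return False
    p=best[1];o,b=SL[slot];q=T+R@np.array(o)
    b=p[2]+((b-p[2]+np.pi/2)%np.pi-np.pi/2)
    return pickplace(p[:2],p[2],.030,q,b,.034,zs=.15,op=.06,rel=.04)
E
python3 - <<'E'
from k import *
run("k1",.510,.4455,1) and run("k2",.600,.0985,2)
E
```

```text
60 [0.5013 0.4379 0.2141] [20.7 37.1]
70 [0.517  0.4477 0.1753] [35.7 75. ]
80 [0.5169 0.4477 0.1753] [36.7 76.1]
90 [0.5164 0.4476 0.1735] [37.6 77.8]
BAD FIT
```

```bash
python3 - <<'E'
from h import *
c,b=load("k1");ims=[]
for t in(85,95,100,105,110,115,120,130):
    p,s,im=coupon(c,b,.510,.4455,t,.065);print(t,p.round(4),np.round(s,1))
cv2.imwrite("pics/kk.png",np.hstack([cv2.resize(coupon(c,b,.510,.4455,90,.065)[2],(390,390)),cv2.resize(b[:256],(400,200))[:, :400].repeat(1,0)[:200] if 0 else cv2.resize(b,(400,390))]))
E
```

```text
85 [0.5166 0.4476 0.1753] [36.8 77.1]
95 [0.5106 0.4466 0.1761] [38. 90.]
100 [0.5107 0.4467 0.1903] [39.7 90.5]
105 [0.5105 0.4262 0.    ] [91.5 95. ]
110 [ 0.5185  0.4452 -1.5708] [112.  129.5]
115 [ 0.5185  0.4452 -1.5708] [112.  129.5]
120 [ 0.5182  0.4452 -1.5708] [112.5 129.5]
130 [ 0.518   0.4452 -1.5708] [113.  129.5]
```

View pics/kk.png

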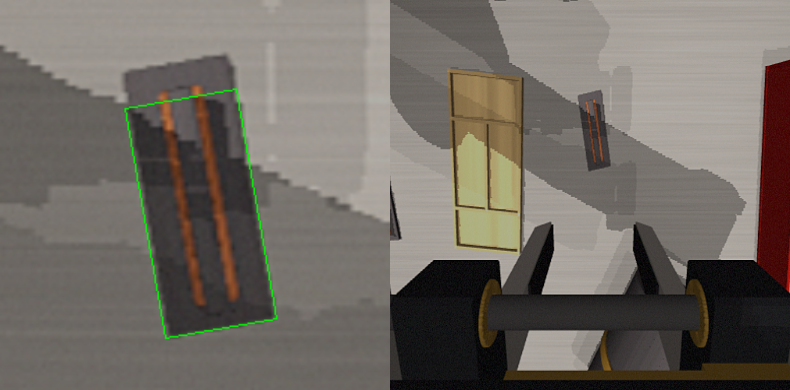

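The lit end lay above my threshold; at 95 the rectangle comes out 38 × 90 mm and agrees with the earlier position. I widen the threshold set.

```bash
sed -i 's/for t in(60,70,80,90)/for t in range(75,126,5)/; s/;print(t,p.round(4),np.round(s,1))$//' k.py; sed -i 's/if best\[0\]>8/print(best[:2])\n    if best[0]>8/' k.py; python3 - <<'E'
from k import *
run("k1b",.510,.4455,1) and run("k2",.600,.0985,2)
E
```

```text
(2.2184524536132812, array([0.51057846, 0.44668084, 0.17863107]))
k 0
grip 0.0076 [0.5106 0.4467 0.03  ]
held 0.0075
down True [0.5544 0.3025 0.0332] [1.6 0.8 2.3]
t 63.6833
(0.30773162841796875, array([0.60149437, 0.09986558, 0.04874194]))
k 0
grip 0.0078 [0.6015 0.0998 0.03  ]
held 0.0076
down True [0.5499 0.2508 0.0332] [1.7 0.7 1. ]
t 75.9833
```

```bash
python3 - <<'E'
from k import *
run("k3",.4785,-.0092,4) and run("k4",.3586,-.2992,3)
E
```

```text
(1.3909111022949219, array([ 0.47824527, -0.01034151, -0.27829945]))
k 0
grip 0.0072 [ 0.4782 -0.0104  0.03  ]
held 0.0077
down True [0.4723 0.2834 0.0335] [2.1 1.5 0.1]
t 90.6083
(0.14870071411132812, array([ 0.35726783, -0.30034887,  1.41520131]))
k 0
grip 0.0076 [ 0.3573 -0.3003  0.03  ]
held 0.0079
down True [0.6317 0.2698 0.0335] [0.6 0.5 2.1]
t 102.5833
```

Everything is placed. Final check of tray and reader.

```bash
python3 - <<'E'
from k import *
robot.move_ptp([.60,.277,.26],rot(np.pi/2));robot.pause(.2);c,b=snap("wrist","f1")
t=warp(c,b,.552,.277,.010,.13,.65)
robot.move_ptp([.56,-.269,.28],rx(0.));robot.pause(.2);c2,b2=snap("wrist","f2")
for p,D in (((.5298,-.1748),60),((.5202,-.3642),54)): print(cap(c2,b2,*p,.005,D)[0])
cv2.imwrite("pics/fin.png",np.hstack([t,b2[:300,90:450].copy() if 0 else cv2.resize(b2[40:340,100:420],(400,400))]))
print(robot.get_state()["time"])
E
```

```text
(np.float32(0.5294), np.float32(-0.1747), np.float32(52.45))
(np.float32(0.5203), np.float32(-0.3646), np.float32(46.6))
106.5917
```

View pics/fin.png

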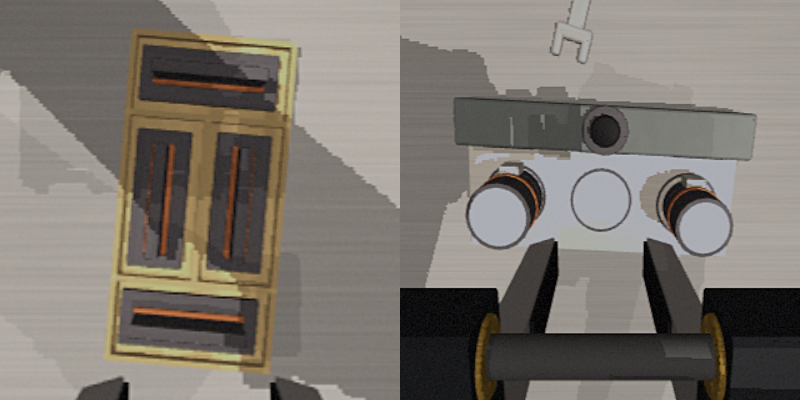

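All four coupons lie flat inside their compartments. Both pipes stand centred with their tags toward the windows, and nothing is touching the robot.

```bash
python3 -c "
from rig import robot
print(robot.sign_off(),robot.get_state()['time'])"
```

```text
the job is handed in; nothing more can be done
the job is handed in; nothing more can be done
```

The job is done and handed in at about 107 s of the 210 s allowed.

- **Pipes:** The two pipes present, 60 mm and 54 mm across, stand in the outer bays. After I first placed the 54 mm one, it turned up about 3 cm out of its bay, most likely from the announced knock. I put it back and checked it before pressing the button.
- **Scan button:** I pressed it to its hard stop and released it. The first press stopped at about 10 N. I pressed a second time to record force against height: contact came at about 72 mm and the stop at about 66 mm, so the full 6 mm of travel.
- **Coupons:** All four lie flat, one in each tray compartment. They touched down at tray-floor height, not on a wall.

**Last checks:** The final wrist views put both pipes within about 1 mm of their bay centres. An earlier close-up, taken before the press, put the tags within about 2° to 3° of square. All four coupon bases are inside their compartment walls. I never came near the loose items, but I did not re-measure their positions at the end.

**Failed check:** One coupon measurement came out too short, because that end was brightly lit. I caught it by size before moving and corrected it.

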